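Scoop valve balls into a snap-lid kit box

TASK

Take the orange scoop and with it pry open the white kit box with the blue snap lid, lifting its tab until the lid stands up by itself; then scoop at least three of the brass valve balls out of the grey tray in one load, tip them into that box and leave its lid open. Put the scoop back, standing upright on its black mat. Every ball must end up in the blue-lidded box or still in the tray; do not touch the balls or the blue lid with the gripper, keep the red-lidded box shut and leave everything else on the bench where it is.

Things in the scene. Friction and masses are not known exactly. Their poses are not given: they have to be found in the camera images.
- scoop: Orange hand scoop, upright black rubber handle, 150 g, standing loose on the mat. Origin: centre of underside; z up; +x to the front lip. Floor 110 (x) by 88 (y), 2.5 thick, 1.2 at the lip; side walls 3 thick, 26 high, 10 high over the last 20 mm at the lip; pan's rear wall (33 high) at x=-18.5. Handle: block 34 (x) by 16 (y) centred at x=-37, up to z=111; grip it across its 16 mm from above.
- scoop_grip (a point): Where to grip the handle: 37 mm behind the scoop's origin, 80 mm above its underside.
- scoop_lip (a point): Middle of the scoop's front lip, at its underside (55 mm ahead of the scoop's origin).
- scoop_pan (a point): Middle of the scoop's pan, 14 mm above its underside (18 mm ahead of the scoop's origin).
- mat: Black rubber mat where the scoop stands, fixed, 150 (x) by 130 (y) by 3 thick. Origin: centre of its underside.
- tray: Grey open tray fixed to the bench, with five brass balls. Origin: centre of underside; z up. Outside 302 (x) by 112 (y), walls 50 high (62 at the +x end), 4 thick; floor at z=4, 104 wide inside. There the floor rises in a slope, from x=100, z=4 to x=145, z=44. Its -x end (inside face x=-147) is upright; at first no ball lies between there and x=-5, so the scoop can be set in there, lip to +x.
- ball0: One of five equal brass valve balls, 24 mm in diameter with small flats at the two ends of its dark bore (22 mm across them), 45 g, resting on a flat in the tray. Origin: its centre.
- ball1: One of five equal brass valve balls, 24 mm in diameter with small flats at the two ends of its dark bore (22 mm across them), 45 g, resting on a flat in the tray. Origin: its centre.
- ball2: One of five equal brass valve balls, 24 mm in diameter with small flats at the two ends of its dark bore (22 mm across them), 45 g, resting on a flat in the tray. Origin: its centre.
- ball3: One of five equal brass valve balls, 24 mm in diameter with small flats at the two ends of its dark bore (22 mm across them), 45 g, resting on a flat in the tray. Origin: its centre.
- ball4: One of five equal brass valve balls, 24 mm in diameter with small flats at the two ends of its dark bore (22 mm across them), 45 g, resting on a flat in the tray. Origin: its centre.
- blue_box: White kit box with the blue lid, on a fixed 110 by 126 by 25 metal base; box 100 (x) by 116 (y), rim at z=80, walls 5, inner floor at z=30. Origin: centre of the base's underside; z up. Lid hinged along the top of the +x side, tab in the middle of the -x side, towards the tray. A catch on the +y side holds it; about 3 N up at the tab snaps it free. Its red-lidded twin may have its place.
- blue_box_in (a point): Middle of the inside of the blue-lidded box, 11 mm above its inner floor.
- blue_box_lid (a joint): Angle of the blue lid, rad: 0 shut, pi/2 upright, 1.95 at its stop. The stiff hinge holds the lid wherever it is left. The lid is 100 by 116 by 6 thick, its underside 80.5 mm above the bench when shut.
- blue_box_lid_tab (a point): Middle of the outer edge of the blue lid's tab, on its underside. The tab is 46 wide and 6 thick and sticks out 18 mm from the box's front.
- blue_box_lid_hinge (a point): Middle of the blue lid's hinge line, at the lid's underside (box x = +50, z = 80.5).
- red_box: The other kit box, of the same sizes, with a red lid; it stays shut. Origin: centre of its underside.
- red_box_lid (a joint): Angle of the red lid, rad: 0 shut.
- fitting0: Steel hose fitting standing on cardboard, 30 across, 45 high; a bystander. Origin: centre of its underside.
- fitting1: Steel hose fitting standing on cardboard, 30 across, 45 high; a bystander. Origin: centre of its underside.
- fitting2: Steel hose fitting standing on cardboard, 30 across, 45 high; a bystander. Origin: centre of its underside.
- oil_bottle: White bottle with a red cap, 56 in diameter, 115 high; a bystander. Origin: centre of its underside.
- driver: Screwdriver lying on the bench; a bystander.

How it is judged:
On the way, in this order (a step that is already met when the one before it is completed fails the run):
1. The blue lid has been pried open and stands up (beyond 1.4 rad) (value of joint blue_box_lid above 1.4 rad), for 0.2 s.
2. At least three balls lie together in the scoop, lifted above the tray (balls 85 mm above the bench) ((((distance between ball0 and scoop_pan below 0.065 m and height (world z) of ball0 above 0.085 m) and (distance between ball1 and scoop_pan below 0.065 m and height (world z) of ball1 above 0.085 m) and (distance between ball2 and scoop_pan below 0.065 m and height (world z) of ball2 above 0.085 m)) or ((distance between ball0 and scoop_pan below 0.065 m and height (world z) of ball0 above 0.085 m) and (distance between ball1 and scoop_pan below 0.065 m and height (world z) of ball1 above 0.085 m) and (distance between ball3 and scoop_pan below 0.065 m and height (world z) of ball3 above 0.085 m)) or ((distance between ball0 and scoop_pan below 0.065 m and height (world z) of ball0 above 0.085 m) and (distance between ball1 and scoop_pan below 0.065 m and height (world z) of ball1 above 0.085 m) and (distance between ball4 and scoop_pan below 0.065 m and height (world z) of ball4 above 0.085 m)) or ((distance between ball0 and scoop_pan below 0.065 m and height (world z) of ball0 above 0.085 m) and (distance between ball2 and scoop_pan below 0.065 m and height (world z) of ball2 above 0.085 m) and (distance between ball3 and scoop_pan below 0.065 m and height (world z) of ball3 above 0.085 m)) or ((distance between ball0 and scoop_pan below 0.065 m and height (world z) of ball0 above 0.085 m) and (distance between ball2 and scoop_pan below 0.065 m and height (world z) of ball2 above 0.085 m) and (distance between ball4 and scoop_pan below 0.065 m and height (world z) of ball4 above 0.085 m)) or ((distance between ball0 and scoop_pan below 0.065 m and height (world z) of ball0 above 0.085 m) and (distance between ball3 and scoop_pan below 0.065 m and height (world z) of ball3 above 0.085 m) and (distance between ball4 and scoop_pan below 0.065 m and height (world z) of ball4 above 0.085 m)) or ((distance between ball1 and scoop_pan below 0.065 m and height (world z) of ball1 above 0.085 m) and (distance between ball2 and scoop_pan below 0.065 m and height (world z) of ball2 above 0.085 m) and (distance between ball3 and scoop_pan below 0.065 m and height (world z) of ball3 above 0.085 m)) or ((distance between ball1 and scoop_pan below 0.065 m and height (world z) of ball1 above 0.085 m) and (distance between ball2 and scoop_pan below 0.065 m and height (world z) of ball2 above 0.085 m) and (distance between ball4 and scoop_pan below 0.065 m and height (world z) of ball4 above 0.085 m)) or ((distance between ball1 and scoop_pan below 0.065 m and height (world z) of ball1 above 0.085 m) and (distance between ball3 and scoop_pan below 0.065 m and height (world z) of ball3 above 0.085 m) and (distance between ball4 and scoop_pan below 0.065 m and height (world z) of ball4 above 0.085 m)) or ((distance between ball2 and scoop_pan below 0.065 m and height (world z) of ball2 above 0.085 m) and (distance between ball3 and scoop_pan below 0.065 m and height (world z) of ball3 above 0.085 m) and (distance between ball4 and scoop_pan below 0.065 m and height (world z) of ball4 above 0.085 m)))), for 0.2 s.
3. At least three balls are in the blue-lidded box ((distance between each of ball0, ball1, ball2 and blue_box_in below 0.06 m or distance between each of ball0, ball1, ball3 and blue_box_in below 0.06 m or distance between each of ball0, ball1, ball4 and blue_box_in below 0.06 m or distance between each of ball0, ball2, ball3 and blue_box_in below 0.06 m or distance between each of ball0, ball2, ball4 and blue_box_in below 0.06 m or distance between each of ball0, ball3, ball4 and blue_box_in below 0.06 m or distance between each of ball1, ball2, ball3 and blue_box_in below 0.06 m or distance between each of ball1, ball2, ball4 and blue_box_in below 0.06 m or distance between each of ball1, ball3, ball4 and blue_box_in below 0.06 m or distance between each of ball2, ball3, ball4 and blue_box_in below 0.06 m)), for 0.2 s.
At the end, for the whole second after the job is handed in: At least three balls in the blue-lidded box (within 60 mm of the middle of its inside), the rest in it or in the tray, all at rest; blue lid open beyond 1.4 rad, red lid shut; scoop released, upright and at rest on its mat, its centre within 55 mm of the mat's centre ((distance between each of ball0, ball1, ball2 and blue_box_in below 0.06 m or distance between each of ball0, ball1, ball3 and blue_box_in below 0.06 m or distance between each of ball0, ball1, ball4 and blue_box_in below 0.06 m or distance between each of ball0, ball2, ball3 and blue_box_in below 0.06 m or distance between each of ball0, ball2, ball4 and blue_box_in below 0.06 m or distance between each of ball0, ball3, ball4 and blue_box_in below 0.06 m or distance between each of ball1, ball2, ball3 and blue_box_in below 0.06 m or distance between each of ball1, ball2, ball4 and blue_box_in below 0.06 m or distance between each of ball1, ball3, ball4 and blue_box_in below 0.06 m or distance between each of ball2, ball3, ball4 and blue_box_in below 0.06 m) and (distance between ball0 and blue_box_in below 0.06 m or (x of ball0 in the frame of tray between -0.15 and 0.15 m and y of ball0 in the frame of tray between -0.053 and 0.053 m and height (world z) of ball0 below 0.065 m)) and (distance between ball1 and blue_box_in below 0.06 m or (x of ball1 in the frame of tray between -0.15 and 0.15 m and y of ball1 in the frame of tray between -0.053 and 0.053 m and height (world z) of ball1 below 0.065 m)) and (distance between ball2 and blue_box_in below 0.06 m or (x of ball2 in the frame of tray between -0.15 and 0.15 m and y of ball2 in the frame of tray between -0.053 and 0.053 m and height (world z) of ball2 below 0.065 m)) and (distance between ball3 and blue_box_in below 0.06 m or (x of ball3 in the frame of tray between -0.15 and 0.15 m and y of ball3 in the frame of tray between -0.053 and 0.053 m and height (world z) of ball3 below 0.065 m)) and (distance between ball4 and blue_box_in below 0.06 m or (x of ball4 in the frame of tray between -0.15 and 0.15 m and y of ball4 in the frame of tray between -0.053 and 0.053 m and height (world z) of ball4 below 0.065 m)) and linear speed of each of ball0, ball1, ball2, ball3, ball4 below 0.05 m/s and value of joint blue_box_lid above 1.4 rad and value of joint red_box_lid below 0.1 rad and horizontal distance between scoop and mat below 0.055 m and angle between scoop's own z axis and vertical below 0.1 rad and height (world z) of scoop below 0.008 m and linear speed of scoop below 0.02 m/s); the robot touches nothing.
It fails at once if The gripper touches a ball (contact force between the fingers and ball0 above 0.5 N or contact force between the fingers and ball1 above 0.5 N or contact force between the fingers and ball2 above 0.5 N or contact force between the fingers and ball3 above 0.5 N or contact force between the fingers and ball4 above 0.5 N).
It fails at once if The gripper opens the blue lid itself (contact force between the fingers and blue_box_lid above 1 N).
It fails at once if The red lid is opened (value of joint red_box_lid above 0.15 rad).
It fails at once if A bystander is shoved or knocked over (distance of any of fitting0, fitting1, fitting2, oil_bottle, driver from where it was at the start of the episode above 0.03 m).
It also fails if it takes over 72 s, if anything falls off the work surface, if the arm or the gripper's body presses on something with over 40 N, if the wrist force passes 120 N, or if a joint passes its speed limit or range.

ROBOT

A 7-joint arm with a two-finger parallel gripper is mounted at the origin on the work surface. World frame = base frame: x ahead of the robot, y to its left, z up, the work surface at z = 0. Lengths are in m, angles in rad, forces in N, time in s.
With the tool pointing down it reaches from about 0.425 to 1.025 m from the base axis. Payload 9.4 kg.
Tool frame: the origin (TCP) lies at the very end of the fingers, on their centre line; the grasp point (between the pads) lies 19 mm behind it; z points along the fingers, y is the line along which they close (so a half turn about z gives the same grasp; the last joint's range is limited). The gripper opens to 85 mm and grips with 20 to 120 N. Pads are 22 mm wide; open, the fingers measure 114 mm over their backs; the gripper's body (76 mm by 85 mm) begins 54 mm behind the grasp point. The pads swing forward as they close: fully open they stand 13 mm farther back than shut.
Start: joints at [-1.348, 0.599, -0.003, 1.599, 0.002, 0.943, -0.08], TCP at [0.214, 0.693, 0.231] pointing down, gripper open.
Joint ranges: [-2.57, 2.57], [-0.35, 1.97], [-1.29, 1.29], [0.11, 2.56], [-1.05, 4.19], [0.11, 1.86], [-2.63, 2.63]. Speed limits (rad/s): [2.22, 2.22, 3.01, 3.01, 3.14, 3.14, 3.14].

INTERFACE

Orientations are given as a unit quaternion [x, y, z, w].
In Python, from rig import status, optics, workorder, spotter gives the robot as it stands.
- The arm moves only by the tool apply_moves, never from a script. Its argument "series" is a list of rows, each a list of 2 entries, a list of its own where there are three numbers: the shift along the tool's x, y, z as a fraction of full scale, then the turn, a rotation vector about the tool's x, y, z as a fraction of full scale. A call has exactly 8 rows; each row shifts and turns the commanded pose from where the row before left it, along the tool's axes as they then stand; what a row does not reach is not made up. Full scale, the value 1, is 80 cm for a shift and pi/4 rad for a turn. A row lasts 1/10 s, in which the tool goes at most 50 mm and 8.59 degrees, less where a joint would pass 70% of its speed; a pose out of reach is approached as far as the arm can. A call with a number of a shift or a turn outside -1 to 1 is refused whole. A call with a gripper value outside its range is refused whole. "gripper" is the opening, from 0 (shut) to 1 (fully open), set as the call begins (left out, the last holds). The fingers move at their own pace and stop on an object; the grip force is fixed at half the most. Time passes only in rows, so rows that do not move let the fingers close, or fill a call up. It gives the time, the measured TCP pose, the force, the opening and the grip force at its end, in the units of the state.
- status.sense(): the state, without advancing time (a new reading comes with each control period).
- optics.camera(name): name is "side" or "top"; returns (picture, depth): 400x640x3 uint8, blue, green, red; 400x640 float32, m along the optical axis (not along the pixel's ray), 0 where there is no reading.
- optics.calibration(name): a dict with "fx", "fy", "cx", "cy" (pixels), "k1" (the pictures are not rectified: a ray, as slopes to the right and down, at radius r is drawn at 1 + k1 r^2 times it, then the intrinsics apply), "T" (4x4, takes a point from camera to world coordinates). Camera axes: x right, y down, z forward; pixel columns grow to the right and rows downward; lengths in m; the calibration is good to about 2 mm. A picture is of the moment at which its call begins. calibration takes no time and is no camera call.
- workorder.job_done(): hands the job in; it is judged then, once.
Trained networks look in the newest picture that a camera, given by its name, has taken for a name from the list of things; names that differ only in an ending like _2 or _b are one class to them, and where a whole thing is asked for, a point or a joint stands for the part that bears it (a point fixed in the world has none). Each returns a list of dicts, best first, with "conf" (0 to 1); they miss things now and then, are a little off and sometimes report something else, mostly with a low value. They report only what shows in the picture. A call takes as long as a camera call.
- spotter.look_for(camera, name): "centre" ([x, y, z] in m, in world coordinates, good to about 4 mm: the middle of the surface that is visible of it).
- spotter.trace(camera, name): "pixels" (400x640 bool, what is visible of it).
- spotter.mark_of(camera, name): "centre" ([x, y, z] in m, in world coordinates, good to about 4 mm: a listed point, or the origin of a listed thing).
The state is a dict: "time": time; "joint_pos": joint angles; "joint_vel": joint speeds; "joint_efforts": joint torques, N m; "tool_pos": TCP position; "tool_rot": TCP orientation; "force": force on the tool from outside, world axes, zero at the start; "ft_torque": the same for the moment, N m; "opening": finger opening in m; "grasp_force": force on a finger pad.
Only numpy, scipy, OpenCV 4.12 (cv2) and the standard library are available. Lean on these libraries where they do the work, as an engineer would, in place of code of your own. Each camera call takes 0.05 s, during which the arm holds its last target. There are 200 camera calls.

## Working session

There is one attempt and no reset: what is moved stays moved. The work goes in short steps, Python scripts to look and compute and a tool call to move; the robot and the scene stay as the last step left them, time stands still between calls to the robot, and variables do not carry over. Pictures are saved under pics/ and viewed, at most 10 in all, crops included, and the job is handed in when it is done.

Besides the shell and the picture viewer there is one more tool, called after "Call:" by a JSON object that holds its "op" and its "data". apply_moves: Moves the arm, as the interface text tells. Its arguments: {"type":"object","properties":{"series":{"type":"array"},"gripper":{"type":"number"}},"required":["series"]}

```bash
ls; mkdir -p pics
python3 - <<'E'
from rig import status, optics, spotter
import cv2,numpy as np
np.set_printoptions(precision=4,suppress=True)
s=status.sense(); print(s)
for n in("top","side"):
    p,d=optics.camera(n); cv2.imwrite(f"pics/{n}0.png",p)
    c=optics.calibration(n); print(n,c)
    for t in("scoop","scoop_grip","scoop_lip","mat","tray","blue_box","blue_box_lid_tab","blue_box_lid_hinge","red_box","ball0"):
        for r in spotter.mark_of(n,t)[:5 if t=="ball0" else 1]: print(n,t,np.array(r["centre"]),round(r["conf"],2))
print(status.sense()["time"])
E
```

```text
pics
{'time': 0.0, 'joint_pos': array([-1.3477,  0.6001, -0.0025,  1.6002,  0.0018,  0.9429, -0.0798]), 'joint_vel': array([-0.0002, -0.0007,  0.0008, -0.0008, -0.0001,  0.0003, -0.0019]), 'joint_efforts': array([  0.002 , -77.647 ,   1.5658, -25.8016,   0.0124,   0.0091,
         0.    ]), 'tool_pos': array([0.214 , 0.6922, 0.2304]), 'tool_rot': array([ 0.1493,  0.9888, -0.0008, -0.    ]), 'force': array([ 0.0764, -0.8343,  0.1831]), 'ft_torque': array([ 0.0422, -0.0249, -0.0391]), 'grasp_force': 0.0, 'opening': 0.08525677194331475}
top {'fx': 418.6736820832904, 'fy': 418.6736820832904, 'cx': 315.9880307824668, 'cy': 199.7944014523425, 'k1': -0.09228898019690832, 'T': array([[ 0.0084, -0.9955,  0.0948,  0.4647],
       [-0.9998, -0.0067,  0.0175, -0.038 ],
       [-0.0168, -0.095 , -0.9953,  1.2718],
       [ 0.    ,  0.    ,  0.    ,  1.    ]])}
top scoop [ 0.4917 -0.3506  0.0057] 0.98
top scoop_grip [ 0.5297 -0.3451  0.0797] 0.95
top scoop_lip [ 0.4965 -0.356  -0.0028] 0.21
top mat [ 0.4938 -0.3553  0.0001] 0.57
top tray [ 0.4871 -0.0233  0.0003] 0.8
top blue_box [0.4251 0.2609 0.
[... 536 characters left out ...]
594],
       [-0.0061, -0.7918, -0.6107,  0.7242],
       [ 0.    ,  0.    ,  0.    ,  1.    ]])}
side scoop [0.5025 0.054  0.0083] 0.72
side scoop_grip [ 0.5303 -0.3411  0.0857] 0.85
side scoop_lip [ 0.4403 -0.3522  0.0029] 0.59
side mat [ 0.4948 -0.3542 -0.0038] 0.89
side tray [ 0.49   -0.0198  0.0024] 0.77
side blue_box [0.4229 0.2608 0.0014] 0.74
side blue_box_lid_tab [0.4238 0.2004 0.0798] 0.86
side blue_box_lid_hinge [0.4263 0.3084 0.081 ] 0.68
side red_box [0.6188 0.2916 0.0034] 0.84
side ball0 [0.501  0.0534 0.0106] 0.62
side ball0 [ 0.4673 -0.0145  0.0119] 0.58
side ball0 [0.4652 0.024  0.0136] 0.46
side ball0 [0.5143 0.0237 0.0151] 0.45
side ball0 [ 0.5193 -0.0079  0.0136] 0.42
1.1
```

View pics/top0.png

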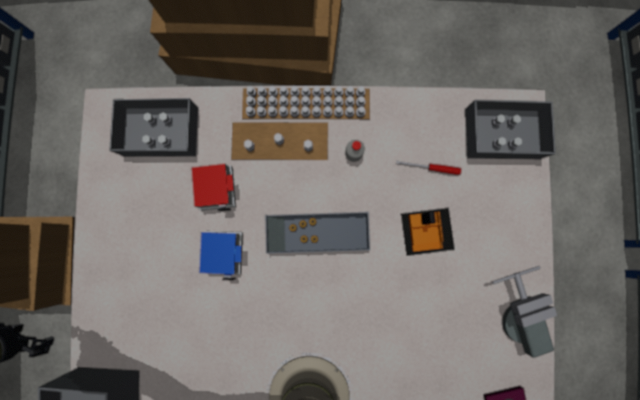

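View pics/side0.png

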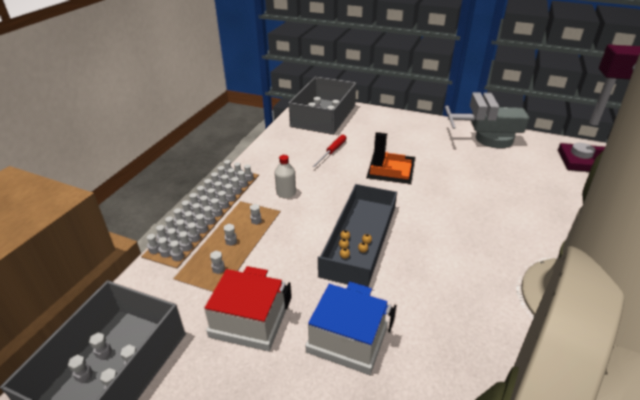

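The top view has the tray's long axis along world y, with its slope end at the left (+y) near (275,233). The blue box is at (221,255) with its tab facing right. The scoop is on its mat at (428,232), handle at the top and lip toward −x. The side view shows all five balls at about (355,243). Next I'll measure the yaws.

```bash
cat > h.py <<'E'
from rig import status, optics, spotter
import cv2,numpy as np
from scipy.spatial.transform import Rotation as R
np.set_printoptions(precision=4,suppress=True)
def rays(cam,uv):
    c=optics.calibration(cam); K=np.array([[c["fx"],0,c["cx"]],[0,c["fy"],c["cy"]],[0,0,1]])
    q=cv2.undistortPoints(np.float64(uv).reshape(-1,1,2),K,np.array([c["k1"],0,0,0,0])).reshape(-1,2)
    return np.c_[q,np.ones(len(q))]@c["T"][:3,:3].T, c["T"][:3,3]
def plane(cam,uv,z):
    d,o=rays(cam,uv); return (o+d*((z-o[2])/d[:,2])[:,None])[:,:2]
def rect(cam,mask,z):
    v,u=np.nonzero(mask); p=plane(cam,np.c_[u,v],z)
    r=cv2.minAreaRect((p*1000).astype(np.float32)); return np.array(r[0]),np.array(r[1]),r[2]
def cloud(cam,depth,mask):
    v,u=np.nonzero(mask&(depth>0)); d,o=rays(cam,np.c_[u,v]); return o+d*depth[v,u][:,None]
E
python3 - <<'E'
from h import *
for n in("top","side"):
    p,d=optics.camera(n)
    for t,z in(("blue_box_lid",.0865),("tray",.05),("mat",.003),("scoop",.026)):
        r=spotter.trace(n,t)
        if not r: print(n,t,"none"); continue
        m=r[0]["pixels"]; c=cloud(n,d,m)
        print(n,t,round(r[0]["conf"],2),m.sum(),*rect(n,m,z))
        if t=="blue_box_lid":
            c=c[c[:,2]>.075]; print("  lid cloud",np.median(c,0),c.min(0),c.max(0))
            b=(p[...,0].astype(int)-p[...,2]>60)&cv2.dilate(m.astype(np.uint8),np.ones((5,5))).astype(bool); print("  colour",*rect(n,b,.0865))
        if t=="tray":
            for lo,hi in((.04,.056),): 
                k=c[(c[:,2]>lo)&(c[:,2]<hi)]; print("  rim",len(k),*[np.array(x) for x in cv2.minAreaRect((k[:,:2]*1000).astype(np.float32))])
        if t=="scoop":
            k=c[c[:,2]>.1]; print("  handle top",len(k),k.mean(0),k.min(0),k.max(0))
            o=(p[...,2].astype(int)-p[...,0]>60)&m
            k=cloud(n,d,o); k=k[k[:,2]<.012]; print("  floor",*cv2.minAreaRect((k[:,:2]*1000).astype(np.float32)))
            print(" orange rect z.003",*rect(n,o,.01))
E
```

```text
top blue_box_lid 0.56 1542 [422.8786 253.265 ] [121.4798 118.8066] 0.6717477440834045
  lid cloud [0.4247 0.2572 0.0868] [0.3619 0.194  0.0791] [0.4833 0.314  0.0942]
  colour [422.859  254.1105] [115.7988 115.1629] 0.6514736413955688
top tray 0.56 3775 [486.1641 -20.5477] [115.1004 301.333 ] 2.5405094623565674
  rim 453 [487.1674 -22.8138] [112.2932 296.5475] 2.2603933811187744
top mat 0.91 921 [ 492.3772 -353.7274] [131.1361 150.8036] 6.988527297973633
top scoop 0.68 1166 [ 495.0163 -342.422 ] [116.8096  94.9348] 4.676529407501221
  handle top 85 [ 0.5289 -0.34    0.1122] [ 0.5126 -0.3497  0.1003] [ 0.5462 -0.332   0.1202]
  floor (492.56219482421875, -349.0276184082031) (113.4000473022461, 92.84673309326172) 2.545714855194092
 orange rect z.003 [ 491.9254 -347.799 ] [110.9284  93.812 ] 5.2043304443359375
side blue_box_lid 0.68 3258 [422.5761 258.7022] [119.7378 120.5617] 88.88743591308594
  lid cloud [0.4225 0.2662 0.0851] [0.3619 0.1955 0.075 ] [0.4834 0.3151 0.0892]
  colour [422.0613 255.3091] [120.2174 118.4388] 88.83304595947266
side tray 0.74 4733 [482.405    4.5139] [122.0621 346.6419] 2.4420080184936523
  rim 807 [486.3721 -20.0025] [112.6606 306.6558] 2.2716338634490967
side mat 0.88 391 [ 492.3752 -348.7312] [131.8962 151.5079] 7.579204082489014
side scoop 0.94 1078 [ 503.5657 -388.1379] [111.8743 248.6129] 11.63342571258545
  handle top 76 [ 0.5283 -0.3355  0.1082] [ 0.512  -0.3491  0.1006] [ 0.544  -0.3283  0.1145]
  floor (493.4237060546875, -343.53826904296875) (107.0767593383789, 96.16647338867188) 5.9984450340271
 orange rect z.003 [ 494.9932 -352.3171] [109.1564 130.0692] 5.718349933624268
```

```bash
cat > plan.py <<'E'
from h import *
# waypoints: (ref, x,y,z [m], yaw deg, pitch(lip up) deg, rows); ref: "tcp" or scoop point offset in scoop frame (dx,dz) m
TCP_IN_SCOOP=np.array([-.037,0,.061])
def rot(yaw,pitch):
    return R.from_euler("z",yaw,degrees=True)*R.from_quat([1,0,0,0])*R.from_euler("y",pitch,degrees=True)
def tcp(ref,p,q,off=TCP_IN_SCOOP):
    if ref=="tcp": return np.array(p)
    v=off-np.array([ref[0],0,ref[1]])         # scoop frame -> tool frame: x, -y, -z
    return np.array(p)+q.apply(v*[1,-1,-1])
def plan(wps,off=TCP_IN_SCOOP,start=None):
    s=status.sense(); print("t",round(s["time"],2),"tcp",s["tool_pos"],"force",s["force"],"open",s["opening"])
    p,q=(s["tool_pos"],R.from_quat(s["tool_rot"])) if start is None else start
    rows=[]
    for ref,x,y,z,yaw,pit,n in wps:
        Q=rot(yaw,pit); last=(p,q); refoff=None
        dq=(q.inv()*Q).as_rotvec()
        if ref!="tcp":   # interpolate the reference point, so it runs straight
            g=np.array([ref[0],0,ref[1]]); p0=p-q.apply((off-g)*[1,-1,-1])
        for i in range(1,n+1):
            f=i/n; qi=last[1]*R.from_rotvec(dq*f)
            pi=last[0]+(np.array([x,y,z])-last[0])*f if ref=="tcp" else tcp(ref,p0+(np.array([x,y,z])-p0)*f,qi,off)
            sh=np.round(q.inv().apply(pi-p)/.8,4)+0.; tu=np.round((q.inv()*qi).as_rotvec()/(np.pi/4),3)+0.
            if np.linalg.norm(sh)*.8>.0501 or np.linalg.norm(tu)*45>8.6: print("TOO FAST row",len(rows))
            rows.append([sh.tolist(),tu.tolist()]); p=p+q.apply(sh*.8); q=q*R.from_rotvec(tu*np.pi/4)
    while len(rows)%8: rows.append([[0,0,0],[0,0,0]])
    for i in range(0,len(rows),8): print(str(rows[i:i+8]).replace(" ","").replace("0.0,","0,").replace("0.0]","0]"))
    return p,q
E
python3 - <<'E'
from plan import *
plan([("tcp",.50,.30,.23,172,0,10),("tcp",.529,-.341,.20,185,0,14)])
E
```

```text
t 1.6 tcp [0.2141 0.6927 0.2313] force [-0.0316  0.2273  0.7381] open 0.085427921756476
[[[-0.0486,-0.0363,0.0002],[0,0,-0.02]],[[-0.0481,-0.0371,0.0001],[0,0,-0.021]],[[-0.0474,-0.0379,0.0002],[0,0,-0.02]],[[-0.0469,-0.0387,0.0001],[0,0,-0.021]],[[-0.0462,-0.0394,0.0002],[0,0,-0.02]],[[-0.0455,-0.0401,0.0002],[0,0,-0.02]],[[-0.045,-0.0408,0.0001],[0,0,-0.021]],[[-0.0442,-0.0416,0.0002],[0,0,-0.02]]]
[[[-0.0436,-0.0422,0.0002],[0,0,-0.021]],[[-0.0429,-0.043,0.0001],[0,0,-0.02]],[[-0.0105,-0.0563,0.0027],[0,0,-0.021]],[[-0.0096,-0.0565,0.0027],[0,0,-0.02]],[[-0.0087,-0.0566,0.0026],[0,0,-0.021]],[[-0.0078,-0.0568,0.0027],[0,0,-0.021]],[[-0.0068,-0.0569,0.0027],[0,0,-0.02]],[[-0.006,-0.0569,0.0027],[0,0,-0.021]]]
[[[-0.005,-0.0571,0.0026],[0,0,-0.02]],[[-0.0041,-0.0572,0.0027],[0,0,-0.021]],[[-0.0031,-0.0572,0.0027],[0,0,-0.021]],[[-0.0023,-0.0572,0.0027],[0,0,-0.02]],[[-0.0013,-0.0573,0.0027],[0,0,-0.021]],[[-0.0003,-0.0573,0.0026],[0,0,-0.021]],[[0.0005,-0.0573,0.0027],[0,0,-0.02]],[[0.0015,-0.0572,0.0027],[0,0,-0.021]]]
```

Call:
{"op": "apply_moves", "data": {"series": [[[-0.0486, -0.0363, 0], [0, 0, -0.02]], [[-0.0481, -0.0371, 0], [0, 0, -0.021]], [[-0.0474, -0.0379, 0], [0, 0, -0.02]], [[-0.0469, -0.0387, 0], [0, 0, -0.021]], [[-0.0462, -0.0394, 0], [0, 0, -0.02]], [[-0.0455, -0.0401, 0], [0, 0, -0.02]], [[-0.045, -0.0408, 0], [0, 0, -0.021]], [[-0.0442, -0.0416, 0], [0, 0, -0.02]]], "gripper": 1}}

```text
time: 2.4
tool_pos: [0.4438, 0.3769, 0.2316]
tool_rot: [0.085, 0.996, 0.0, 0.0]
force: [0.7, 0.2, 0.2]
opening: 0.0855
grasp_force: 0.0
```

Call:
{"op": "apply_moves", "data": {"series": [[[-0.0436, -0.0422, 0], [0, 0, -0.021]], [[-0.0429, -0.043, 0], [0, 0, -0.02]], [[-0.0105, -0.0563, 0.0027], [0, 0, -0.021]], [[-0.0096, -0.0565, 0.0027], [0, 0, -0.02]], [[-0.0087, -0.0566, 0.0026], [0, 0, -0.021]], [[-0.0078, -0.0568, 0.0027], [0, 0, -0.021]], [[-0.0068, -0.0569, 0.0027], [0, 0, -0.02]], [[-0.006, -0.0569, 0.0027], [0, 0, -0.021]]]}}

```text
time: 3.2
tool_pos: [0.5125, 0.0235, 0.2187]
tool_rot: [0.021, 1.0, 0.0, 0.0]
force: [0.6, -0.8, -0.6]
opening: 0.0856
grasp_force: 0.0
```

Call:
{"op": "apply_moves", "data": {"series": [[[-0.005, -0.0571, 0.0026], [0, 0, -0.02]], [[-0.0041, -0.0572, 0.0027], [0, 0, -0.021]], [[-0.0031, -0.0572, 0.0027], [0, 0, -0.021]], [[-0.0023, -0.0572, 0.0027], [0, 0, -0.02]], [[-0.0013, -0.0573, 0.0027], [0, 0, -0.021]], [[-0.0003, -0.0573, 0.0026], [0, 0, -0.021]], [[0.0005, -0.0573, 0.0027], [0, 0, -0.02]], [[0.0015, -0.0572, 0.0027], [0, 0, -0.021]]]}}

```text
time: 4.0
tool_pos: [0.5289, -0.343, 0.2014]
tool_rot: [-0.044, 0.999, -0.0, 0.0]
force: [1.0, 0.3, -0.6]
opening: 0.0855
grasp_force: 0.0
```

Call:
{"op": "apply_moves", "data": {"series": [[[0, 0.0025, 0.03], [0, 0, 0]], [[0, 0, 0.03], [0, 0, 0]], [[0, 0, 0.03], [0, 0, 0]], [[0, 0, 0.03], [0, 0, 0]], [[0, 0, 0.03], [0, 0, 0]], [[0, 0, 0.0217], [0, 0, 0]], [[0, 0, 0], [0, 0, 0]], [[0, 0, 0], [0, 0, 0]]]}}

```text
time: 4.8
tool_pos: [0.5289, -0.3391, 0.0641]
tool_rot: [-0.044, 0.999, 0.0, -0.0]
force: [1.0, -0.0, -0.7]
opening: 0.085
grasp_force: 0.0
```

Call:
{"op": "apply_moves", "data": {"series": [[[0, 0, 0], [0, 0, 0]], [[0, 0, 0], [0, 0, 0]], [[0, 0, 0], [0, 0, 0]], [[0, 0, 0], [0, 0, 0]], [[0, 0, 0], [0, 0, 0]], [[0, 0, 0], [0, 0, 0]], [[0, 0, 0], [0, 0, 0]], [[0, 0, 0], [0, 0, 0]]], "gripper": 0}}

```text
time: 5.6
tool_pos: [0.529, -0.3394, 0.0643]
tool_rot: [-0.044, 0.999, -0.0, 0.0]
force: [-0.1, -1.3, 5.6]
opening: 0.0156
grasp_force: 61.4
```

Run:
```python
from plan import *
S=(0,0)
plan([(S,.492,-.343,.12,185,0,4),(S,.46,-.10,.15,110,0,10),(S,.424,.10,.11,90,0,10)])
```

```text
t 5.6 tcp [ 0.529  -0.3394  0.0643] force [-0.1227 -1.2569  5.5556] open 0.015628673957011743
[[[0,-0.0001,-0.0365],[0,0,0]],[[0.0001,-0.0002,-0.0365],[0,0,0]],[[0,-0.0001,-0.0364],[-0.001,0.001,0]],[[0.0001,-0.0001,-0.0365],[0,0,0]],[[0.0017,0.0246,-0.0037],[0,0,0.167]],[[0.0058,0.0241,-0.0038],[0,0,0.166]],[[0.0096,0.0232,-0.0037],[0,0,0.167]],[[0.0133,0.0217,-0.0038],[0,0,0.167]]]
[[[0.0169,0.0198,-0.0037],[0,0,0.166]],[[0.0201,0.0174,-0.0038],[0,0,0.167]],[[0.0229,0.0147,-0.0037],[0,0,0.167]],[[0.0255,0.0115,-0.0038],[0,0,0.166]],[[0.0276,0.0081,-0.0037],[0,0,0.167]],[[0.0292,0.0045,-0.0038],[0,0,0.167]],[[0.0251,0.0027,0.005],[0,0,0.044]],[[0.0252,0.0018,0.005],[0,0,0.045]]]
[[[0.0252,0.001,0.005],[0,0,0.044]],[[0.0254,0,0.005],[0,0,0.045]],[[0.0254,-0.0008,0.005],[0,0,0.044]],[[0.0255,-0.0017,0.0051],[0,0,0.044]],[[0.0254,-0.0026,0.005],[0,0,0.045]],[[0.0253,-0.0035,0.005],[0,0,0.044]],[[0.0253,-0.0044,0.005],[0,0,0.045]],[[0.0252,-0.0052,0.005],[0,0,0.044]]]
```

Call:
{"op": "apply_moves", "data": {"series": [[[0, 0, -0.0365], [0, 0, 0]], [[0, 0, -0.0365], [0, 0, 0]], [[0, 0, -0.0364], [0, 0, 0]], [[0, 0, -0.0365], [0, 0, 0]], [[0.0017, 0.0246, -0.0037], [0, 0, 0.167]], [[0.0058, 0.0241, -0.0038], [0, 0, 0.166]], [[0.0096, 0.0232, -0.0037], [0, 0, 0.167]], [[0.0133, 0.0217, -0.0038], [0, 0, 0.167]]]}}

```text
time: 6.4
tool_pos: [0.512, -0.2595, 0.1923]
tool_rot: [0.219, 0.976, 0.0, -0.001]
force: [0.8, -0.7, -2.2]
opening: 0.0148
grasp_force: 60.5
```

Call:
{"op": "apply_moves", "data": {"series": [[[0.0169, 0.0198, -0.0037], [0, 0, 0.166]], [[0.0201, 0.0174, -0.0038], [0, 0, 0.167]], [[0.0229, 0.0147, -0.0037], [0, 0, 0.167]], [[0.0255, 0.0115, -0.0038], [0, 0, 0.166]], [[0.0276, 0.0081, -0.0037], [0, 0, 0.167]], [[0.0292, 0.0045, -0.0038], [0, 0, 0.167]], [[0.0251, 0.0027, 0.005], [0, 0, 0.044]], [[0.0252, 0.0018, 0.005], [0, 0, 0.045]]]}}

```text
time: 7.2
tool_pos: [0.4621, -0.0935, 0.2024]
tool_rot: [0.602, 0.798, -0.0, -0.0]
force: [0.5, 0.6, -1.0]
opening: 0.0153
grasp_force: 60.5
```

Call:
{"op": "apply_moves", "data": {"series": [[[0.0252, 0.001, 0.005], [0, 0, 0.044]], [[0.0254, 0, 0.005], [0, 0, 0.045]], [[0.0254, -0.0008, 0.005], [0, 0, 0.044]], [[0.0255, -0.0017, 0.0051], [0, 0, 0.044]], [[0.0254, -0.0026, 0.005], [0, 0, 0.045]], [[0.0253, -0.0035, 0.005], [0, 0, 0.044]], [[0.0253, -0.0044, 0.005], [0, 0, 0.045]], [[0.0252, -0.0052, 0.005], [0, 0, 0.044]]]}}

```text
time: 8.0
tool_pos: [0.423, 0.0646, 0.1702]
tool_rot: [0.707, 0.707, -0.0, -0.0]
force: [0.1, 0.7, -2.1]
opening: 0.0151
grasp_force: 60.5
```

Run:
```python
from plan import *
s=status.sense(); q=R.from_quat(s["tool_rot"]); print(s["time"],s["tool_pos"],q.as_matrix()[:,0],s["force"],s["opening"],s["joint_pos"])
for n in("top","side"):
    p,d=optics.camera(n); cv2.imwrite(f"pics/{n}1.png",p)
    for t in("scoop_lip","scoop_pan","scoop_grip","scoop","blue_box_lid_tab","blue_box_lid_hinge"):
        r=spotter.mark_of(n,t)
        if r: c=np.array(r[0]["centre"]); print(n,t,c,round(r[0]["conf"],2), "in scoop-dir tool frame",q.inv().apply(c-s["tool_pos"]) if "scoop" in t else "")
    r=spotter.trace(n,"scoop")[0]["pixels"]; o=(p[...,2].astype(int)-p[...,0]>60)&r
    k=cloud(n,d,o); k=q.inv().apply(k-s["tool_pos"]); print("orange cloud tool frame pct", np.percentile(k,[2,50,98],axis=0))
a=cv2.imread("pics/side1.png")[200:380,250:450]; cv2.imwrite("pics/c1.png",cv2.resize(a,None,fx=3,fy=3))
```

```text
8.0 [0.423  0.0646 0.1702] [ 0.001   1.     -0.0001] [ 0.0658  0.7104 -2.1119] 0.015064434215544681 [-0.5955  0.3777  0.4181  2.335  -0.3291  0.4821  0.0891]
top scoop [0.4279 0.2638 0.001 ] 0.43 in scoop-dir tool frame [0.1992 0.0049 0.1691]
top blue_box_lid_tab [0.7495 0.1936 0.0021] 0.69 in scoop-dir tool frame 
top blue_box_lid_hinge [0.4287 0.3111 0.0802] 0.89 in scoop-dir tool frame Traceback (most recent call last):
  File "<stdin>", line 8, in <module>
IndexError: list index out of range
```

Run:
```python
from plan import *
s=status.sense(); q=R.from_quat(s["tool_rot"])
n="side"; p,d=optics.camera(n)
for t in("scoop_lip","scoop_pan","scoop_grip","scoop","blue_box_lid_tab","blue_box_lid_hinge"):
        r=spotter.mark_of(n,t)
        if r: c=np.array(r[0]["centre"]); print(n,t,c,round(r[0]["conf"],2), "tool frame",q.inv().apply(c-s["tool_pos"]) if "scoop" in t else "")
o=(p[...,2].astype(int)-p[...,0]>60); o[:,:300]=0
k=cloud(n,d,o); k=q.inv().apply(k-s["tool_pos"]); k=k[np.linalg.norm(k,axis=1)<.15]; print(len(k),np.percentile(k,[1,50,99],axis=0))
cv2.imwrite("pics/c1.png",cv2.resize(p[160:380,240:460],None,fx=2.7,fy=2.7))
```

```text
side scoop_lip [0.4247 0.158  0.1102] 0.89 tool frame [0.095  0.0006 0.0605]
side scoop_pan [0.4225 0.1137 0.1238] 0.94 tool frame [ 0.0507 -0.0016  0.0469]
side scoop_grip [0.4232 0.0584 0.1952] 0.92 tool frame [-0.0046 -0.0008 -0.0245]
side scoop [0.4202 0.0984 0.1064] 0.65 tool frame [ 0.0354 -0.0039  0.0643]
side blue_box_lid_tab [0.427  0.198  0.0781] 0.7 tool frame 
side blue_box_lid_hinge [0.4272 0.3119 0.0811] 0.76 tool frame 
1810 [[-0.0068 -0.0452  0.0294]
 [ 0.0425 -0.      0.0592]
 [ 0.0924  0.042   0.0627]]
```

View pics/c1.png

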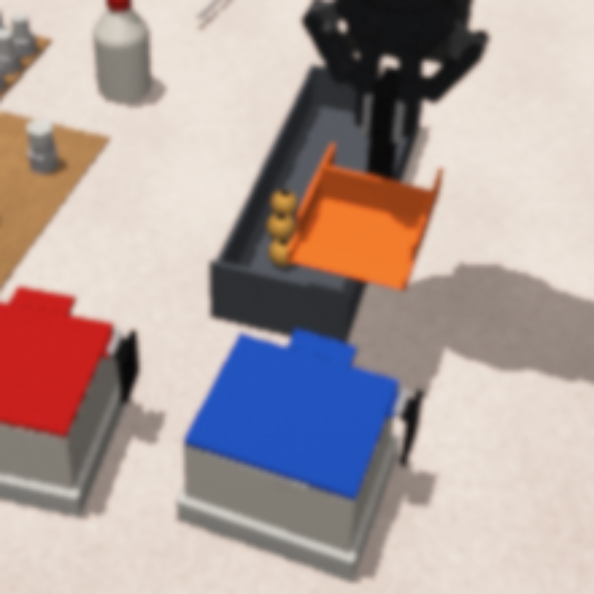

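Held as nominal; lip clear of the tab (tab at about (322,345) in crop). Plan the pry.

Run:
```python
from plan import *
L=(.055,.0012); hy,hz,r=.312,.0805,.107
w=[(L,.4235,.170,.0755,90,0,3),(L,.4235,.205,.0755,90,0,4),(L,.4235,.205,.0805,90,0,1)]
w+=[(L,.4235,hy-r*np.cos(a),hz+r*np.sin(a),90,0,1) for a in np.linspace(0,1.74,17)[1:]]
plan(w)
```

```text
t 8.75 tcp [0.4239 0.0636 0.1706] force [ 0.9548 -0.3344 -1.6951] open 0.015353087120912328
[[[0.006,-0.0002,0.0147],[0,0,0]],[[0.006,-0.0002,0.0147],[0,0,0]],[[0.006,-0.0001,0.0147],[0,0,0]],[[0.0109,0,0],[0,0,0]],[[0.011,0,0],[0,0,0]],[[0.0109,0,0],[0,0,0]],[[0.011,0,0],[0,0,0]],[[0,0,-0.0062],[0,0,0]]]
[[[0.0008,0,-0.0145],[0,0,0]],[[0.0023,0,-0.0144],[0,0,0]],[[0.0039,0,-0.014],[0,0,0]],[[0.0054,0,-0.0135],[0,0,0]],[[0.0069,0,-0.0128],[0,0,0]],[[0.0082,0,-0.012],[0,0,0]],[[0.0094,0,-0.0111],[0,0,0]],[[0.0106,0,-0.0099],[0,0,0]]]
[[[0.0116,0,-0.0088],[0,0,0]],[[0.0125,0,-0.0074],[0,0,0]],[[0.0132,0,-0.0061],[0,0,0]],[[0.0138,0,-0.0045],[0,0,0]],[[0.0142,0,-0.0031],[0,0,0]],[[0.0145,0,-0.0015],[0,0,0]],[[0.0145,0,0.0001],[0,0,0]],[[0.0144,0,0.0017],[0,0,0]]]
```

Call:
{"op": "apply_moves", "data": {"series": [[[0.006, 0, 0.0147], [0, 0, 0]], [[0.006, 0, 0.0147], [0, 0, 0]], [[0.006, 0, 0.0147], [0, 0, 0]], [[0.011, 0, 0], [0, 0, 0]], [[0.011, 0, 0], [0, 0, 0]], [[0.011, 0, 0], [0, 0, 0]], [[0.011, 0, 0], [0, 0, 0]], [[0, 0, 0], [0, 0, 0]]]}}

```text
time: 9.55
tool_pos: [0.4241, 0.115, 0.1356]
tool_rot: [0.706, 0.708, 0.0, 0.0]
force: [-0.6, 0.1, -0.5]
opening: 0.015
grasp_force: 60.2
```

Run:
```python
from plan import *
s=status.sense();print(s["tool_pos"],s["force"],s["joint_pos"])
p,d=optics.camera("side")
for t in("scoop_lip","blue_box_lid_tab"):
    print([(np.array(r["centre"]),r["conf"]) for r in spotter.mark_of("side",t)[:1]])
cv2.imwrite("pics/c2.png",cv2.resize(p[180:380,250:450],None,fx=3,fy=3))
```

```text
[0.4241 0.115  0.1356] [-0.573   0.1218 -0.4787] [-0.6529  0.4527  0.3591  2.3425 -0.4064  0.4004  0.0523]
[(array([0.4273, 0.2071, 0.0742]), 0.97)]
[(array([0.4253, 0.1975, 0.0827]), 0.73)]
```

View pics/c2.png

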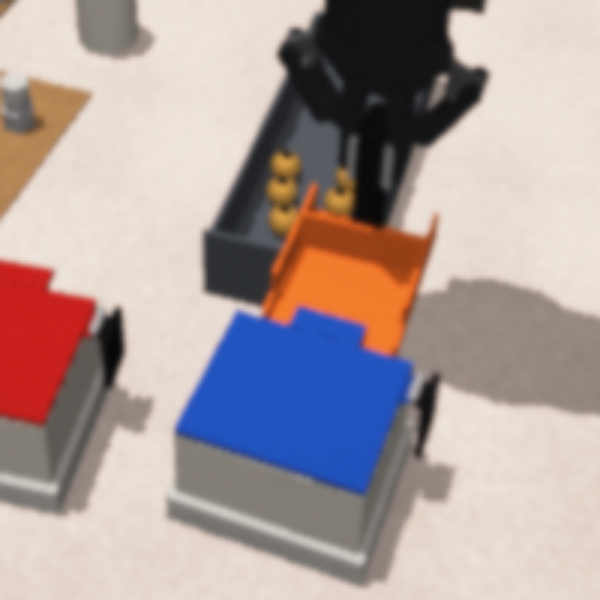

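The crop shows the lip under the tab at about (330,325), with the tab between the side walls. Now the pry arc.

Call:
{"op": "apply_moves", "data": {"series": [[[0, 0, -0.0062], [0, 0, 0]], [[0.0008, 0, -0.0145], [0, 0, 0]], [[0.0023, 0, -0.0144], [0, 0, 0]], [[0.0039, 0, -0.014], [0, 0, 0]], [[0.0054, 0, -0.0135], [0, 0, 0]], [[0.0069, 0, -0.0128], [0, 0, 0]], [[0.0082, 0, -0.012], [0, 0, 0]], [[0.0094, 0, -0.0111], [0, 0, 0]]]}}

```text
time: 10.5
tool_pos: [0.4238, 0.1431, 0.2149]
tool_rot: [0.707, 0.707, 0.0, 0.0]
force: [-0.6, -0.4, -2.2]
opening: 0.0154
grasp_force: 60.2
```

Run:
```python
from plan import *
s=status.sense();print(s["tool_pos"],s["force"],s["joint_pos"])
p,d=optics.camera("side")
cv2.imwrite("pics/c3.png",cv2.resize(p[180:380,250:450],None,fx=2,fy=2))
```

```text
[0.4238 0.1431 0.2149] [-0.5659 -0.3555 -2.1582] [-0.8416  0.3236  0.5092  2.2522 -0.2693  0.6216 -0.1343]
```

View pics/c3.png

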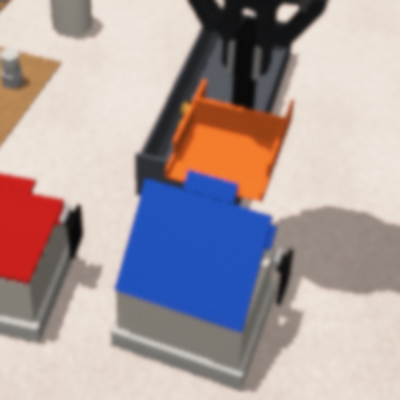

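The lid is rising with the lip under the tab at about (210,190). Carrying on.

Call:
{"op": "apply_moves", "data": {"series": [[[0.0106, 0, -0.0099], [0, 0, 0]], [[0.0116, 0, -0.0088], [0, 0, 0]], [[0.0125, 0, -0.0074], [0, 0, 0]], [[0.0132, 0, -0.0061], [0, 0, 0]], [[0.0138, 0, -0.0045], [0, 0, 0]], [[0.0142, 0, -0.0031], [0, 0, 0]], [[0.0145, 0, -0.0015], [0, 0, 0]], [[0.0145, 0, 0], [0, 0, 0]]]}}

```text
time: 11.35
tool_pos: [0.4238, 0.2279, 0.2472]
tool_rot: [0.707, 0.707, 0.0, 0.0]
force: [-0.1, -0.7, -1.9]
opening: 0.015
grasp_force: 60.3
```

Call:
{"op": "apply_moves", "data": {"series": [[[0.0144, 0, 0.0017], [0, 0, 0]], [[0.006, 0, 0.001], [0, 0, 0]], [[0, 0, 0], [0, 0, 0]], [[-0.02, 0, 0], [0, 0, 0]], [[-0.05, 0, 0], [0, 0, 0]], [[-0.05, 0, 0], [0, 0, 0]], [[0, 0, 0], [0, 0, 0]], [[0, 0, 0], [0, 0, 0]]]}}

```text
time: 12.15
tool_pos: [0.4237, 0.1451, 0.2452]
tool_rot: [0.708, 0.706, 0.0, -0.0]
force: [0.1, 0.7, -2.0]
opening: 0.0154
grasp_force: 60.4
```

Run:
```python
from plan import *
s=status.sense();print(s["tool_pos"],s["force"],s["joint_pos"])
p,d=optics.camera("side")
m=spotter.trace("side","blue_box_lid")
b=(p[...,0].astype(int)-p[...,2]>60)
if m: b&=m[0]["pixels"]; print(m[0]["conf"])
k=cloud("side",d,b); k=k[(k[:,1]>.1)&(k[:,0]<.52)]; print(len(k),np.percentile(k,[2,50,98],axis=0))
kk=k[k[:,2]>.085]; A=np.polyfit(kk[:,2],kk[:,1],1); print("dy/dz",A,"angle",np.pi/2+np.arctan(A[0]))
for t in("scoop_lip","scoop_pan","blue_box_lid_hinge","blue_box_lid_tab"): print(t,[(np.array(r["centre"]),r["conf"]) for r in spotter.mark_of("side",t)[:1]])
cv2.imwrite("pics/c4.png",cv2.resize(p[140:380,210:450],None,fx=2.2,fy=2.2))
```

```text
[0.4237 0.1451 0.2452] [ 0.1319  0.6843 -2.0061] [-0.8847  0.2747  0.5453  2.2165 -0.2207  0.7004 -0.1899]
0.93
1904 [[0.3709 0.3211 0.0884]
 [0.423  0.3357 0.1465]
 [0.4778 0.3458 0.1937]]
dy/dz [0.2242 0.3023] angle 1.7913807529453019
scoop_lip [(array([0.427 , 0.2361, 0.186 ]), 0.71)]
scoop_pan [(array([0.4255, 0.1977, 0.1942]), 0.72)]
blue_box_lid_hinge [(array([0.4258, 0.3092, 0.0811]), 0.59)]
blue_box_lid_tab [(array([0.4314, 0.3443, 0.1946]), 0.8)]
```

View pics/c4.png

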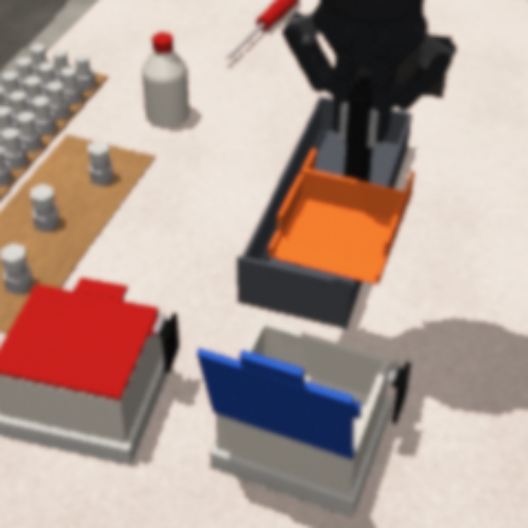

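The lid stands open at about 1.8 rad, at (280,400) in the crop. Next, set the scoop in the tray.

```bash
cat >> plan.py <<'E'
TY=92.35; TC=np.array([.4868,-.0213])
def T(x,y=0):
    u=np.array([np.cos(np.radians(TY)),np.sin(np.radians(TY))]); return tuple(TC+u*x+np.array([-u[1],u[0]])*y)
E
python3 - <<'E'
from plan import *
L=(.055,0)
plan([(L,*T(-.022),.12,TY,0,7),(L,*T(-.022),.06,TY,-1,3),(L,*T(-.022),.02,TY,-1,4),(L,*T(-.022),.0065,TY,-1,2)])
E
```

```text
t 12.45 tcp [0.4238 0.1477 0.2449] force [-0.1928 -0.3042 -2.2795] open 0.015121430983828916
[[[-0.0506,0.012,0.0114],[0,0,-0.007]],[[-0.0506,0.0117,0.0114],[0,0,-0.007]],[[-0.0506,0.0115,0.0114],[0,0,-0.008]],[[-0.0508,0.0111,0.0114],[0,0,-0.007]],[[-0.0508,0.0109,0.0115],[0,0,-0.007]],[[-0.0508,0.0106,0.0114],[0,0,-0.007]],[[-0.0509,0.0103,0.0114],[0,0,-0.007]],[[0.0004,0,0.0243],[0,-0.007,0]]]
[[[0.0006,0,0.0244],[0,-0.008,0]],[[0.0007,0,0.0243],[0,-0.007,0]],[[0.0002,0,0.0125],[0,0,0]],[[0.0002,0,0.0125],[0,0,0]],[[0.0003,0,0.0125],[0,0,0]],[[0.0002,0,0.0125],[0,0,0]],[[0.0001,0,0.0084],[0,0,0]],[[0.0002,0,0.0084],[0,0,0]]]
```

Call:
{"op": "apply_moves", "data": {"series": [[[-0.0506, 0.012, 0.0114], [0, 0, -0.007]], [[-0.0506, 0.0117, 0.0114], [0, 0, -0.007]], [[-0.0506, 0.0115, 0.0114], [0, 0, -0.008]], [[-0.0508, 0.0111, 0.0114], [0, 0, -0.007]], [[-0.0508, 0.0109, 0.0115], [0, 0, -0.007]], [[-0.0508, 0.0106, 0.0114], [0, 0, -0.007]], [[-0.0509, 0.0103, 0.0114], [0, 0, -0.007]], [[0.0004, 0, 0.0243], [0, -0.007, 0]]]}}

```text
time: 13.25
tool_pos: [0.4933, -0.1417, 0.1622]
tool_rot: [0.695, 0.719, -0.002, 0.005]
force: [-1.4, 2.0, -2.3]
opening: 0.0152
grasp_force: 60.4
```

Run:
```python
from plan import *
plan([((.055,0),*T(-.022),.06,TY,-1,2)])
s=status.sense(); q=R.from_quat(s["tool_rot"]); p,d=optics.camera("side")
for t in("scoop_lip","scoop_pan","scoop","tray"): print(t,[(np.array(r["centre"]),r["conf"],q.inv().apply(r["centre"]-s["tool_pos"])) for r in spotter.mark_of("side",t)[:1]])
cv2.imwrite("pics/c5.png",cv2.resize(p[100:300,270:470],None,fx=3,fy=3))
```

```text
t 13.25 tcp [ 0.4933 -0.1417  0.1622] force [-1.395   2.0141 -2.3048] open 0.015159977153605697
[[[0.005,-0.0011,0.0247],[0.003,-0.005,-0.005]],[[0.0051,-0.0011,0.0247],[0.002,-0.005,-0.005]],[[0,0,0],[0,0,0]],[[0,0,0],[0,0,0]],[[0,0,0],[0,0,0]],[[0,0,0],[0,0,0]],[[0,0,0],[0,0,0]],[[0,0,0],[0,0,0]]]
scoop_lip [(array([ 0.492 , -0.0515,  0.1004]), 0.83, array([0.0908, 0.0014, 0.061 ]))]
scoop_pan [(array([ 0.4934, -0.0899,  0.1128]), 0.92, array([0.0522, 0.0016, 0.0489]))]
scoop [(array([ 0.4884, -0.1033,  0.1016]), 0.75, array([ 0.0391, -0.0039,  0.0602]))]
tray [(array([ 0.4896, -0.0217,  0.0027]), 0.79, array([ 0.1216, -0.0004,  0.1584]))]
```

View pics/c5.png

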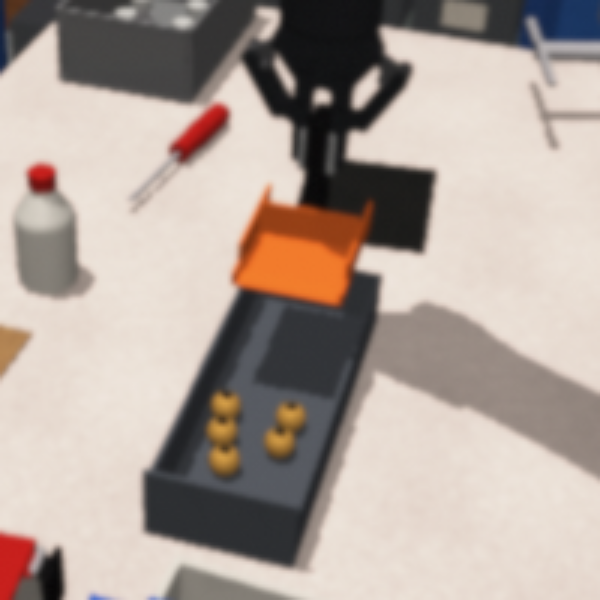

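Run:
```python
from plan import *
L=(.055,0)
plan([(L,*T(-.022),.06,TY,-1,3),(L,*T(-.022),.02,TY,-1,3),(L,*T(-.022),.0065,TY,-1,2)])
```

```text
t 13.5 tcp [ 0.4912 -0.1345  0.1618] force [ 0.3045 -0.2468 -1.6599] open 0.015555517223528787
[[[0.0002,0.0001,0.0163],[0,-0.005,0]],[[0.0003,0.0001,0.0164],[0,-0.006,0]],[[0.0004,0.0001,0.0163],[-0.001,-0.005,0]],[[0.0003,0,0.0167],[0,0,0]],[[0.0003,0,0.0167],[0,0,0]],[[0.0003,0,0.0166],[0,0,0]],[[0.0001,0,0.0084],[0,0,0]],[[0.0002,0,0.0085],[0,0,0]]]
```

Call:
{"op": "apply_moves", "data": {"series": [[[0, 0, 0.0163], [0, -0.005, 0]], [[0, 0, 0.0164], [0, -0.006, 0]], [[0, 0, 0.0163], [0, -0.005, 0]], [[0.0003, 0, 0.0167], [0, 0, 0]], [[0.0003, 0, 0.0167], [0, 0, 0]], [[0.0003, 0, 0.0166], [0, 0, 0]], [[0, 0, 0.0084], [0, 0, 0]], [[0, 0, 0.0085], [0, 0, 0]]]}}

```text
time: 14.3
tool_pos: [0.4918, -0.1354, 0.0692]
tool_rot: [0.692, 0.721, -0.006, 0.007]
force: [0.0, 0.4, -0.8]
opening: 0.0157
grasp_force: 60.5
```

Call:
{"op": "apply_moves", "data": {"series": [[[0, 0, 0.0008], [0, 0, 0]], [[0, 0, 0.0008], [0, 0, 0]], [[0, 0, 0.0008], [0, 0, 0]], [[0, 0, 0.0006], [0, 0, 0]], [[0, 0, 0], [0, 0, 0]], [[0, 0, 0], [0, 0, 0]], [[0, 0, 0], [0, 0, 0]], [[0, 0, 0], [0, 0, 0]]]}}

```text
time: 15.1
tool_pos: [0.4913, -0.1364, 0.0666]
tool_rot: [0.693, 0.721, -0.006, 0.007]
force: [0.8, -0.6, 1.5]
opening: 0.0153
grasp_force: 60.8
```

Run:
```python
from plan import *
s=status.sense(); q=R.from_quat(s["tool_rot"]); print(s["tool_pos"],s["force"],q.as_matrix()[:,0])
p,d=optics.camera("side")
for t in("scoop_lip","scoop_pan","ball0"): print(t,[(np.array(r["centre"]),round(r["conf"],2)) for r in spotter.mark_of("side",t)[:5]])
cv2.imwrite("pics/c6.png",cv2.resize(p[180:290,300:410],None,fx=4.5,fy=4.5))
```

```text
[ 0.4913 -0.1364  0.0666] [ 0.7545 -0.5562  1.543 ] [-0.0393  0.9991 -0.0182]
scoop_lip [(array([ 0.4914, -0.044 ,  0.0049]), 0.87)]
scoop_pan [(array([ 0.49  , -0.0879,  0.0161]), 0.93), (array([0.4247, 0.2626, 0.0416]), 0.74), (array([ 0.493, -0.021, -0.   ]), 0.4)]
ball0 [(array([0.4993, 0.0515, 0.0102]), 0.65), (array([0.4698, 0.0212, 0.0179]), 0.64), (array([ 0.5215, -0.01  ,  0.0135]), 0.61), (array([0.5124, 0.024 , 0.0131]), 0.58), (array([ 0.755 ,  0.0078, -0.0029]), 0.55)]
```

Call:
{"op": "apply_moves", "data": {"series": [[[0.01, 0, -0.0002], [0, 0, 0]], [[0.01, 0, -0.0002], [0, 0, 0]], [[0.01, 0, -0.0002], [0, 0, 0]], [[0.01, 0, -0.0002], [0, 0, 0]], [[0.01, 0, -0.0001], [0, 0, 0]], [[0.01, 0, -0.0002], [0, 0, 0]], [[0.01, 0, -0.0002], [0, 0, 0]], [[0.01, 0, -0.0002], [0, 0, 0]]]}}

```text
time: 16.1
tool_pos: [0.4886, -0.0716, 0.0666]
tool_rot: [0.693, 0.721, -0.006, 0.007]
force: [-0.6, -3.7, 3.1]
opening: 0.0154
grasp_force: 61.1
```

Run:
```python
from plan import *
s=status.sense(); q=R.from_quat(s["tool_rot"]); print(s["tool_pos"],s["force"],q.as_matrix()[:,0])
p,d=optics.camera("side")
cv2.imwrite("pics/c7.png",cv2.resize(p[170:300,280:410],None,fx=4,fy=4))
```

```text
[ 0.4886 -0.0716  0.0666] [-0.5649 -3.6729  3.1387] [-0.0395  0.9991 -0.0182]
```

View pics/c7.png

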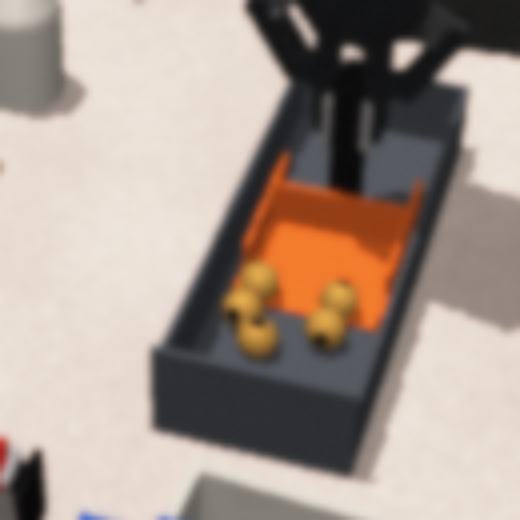

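The crop shows two balls on the lip and three just ahead of it at about (255,320). I'll push on to the slope.

Call:
{"op": "apply_moves", "data": {"series": [[[0.01, 0, -0.0002], [0, 0, 0]], [[0.01, 0, -0.0002], [0, 0, 0]], [[0.01, 0, -0.0002], [0, 0, 0]], [[0.01, 0, -0.0002], [0, 0, 0]], [[0.01, 0, -0.0002], [0, 0, 0]], [[0.01, 0, -0.0002], [0, 0, 0]], [[0.01, 0, -0.0002], [0, 0, 0]], [[0, 0, 0], [0, 0, 0]]]}}

```text
time: 16.95
tool_pos: [0.4866, -0.0148, 0.0666]
tool_rot: [0.692, 0.721, -0.006, 0.006]
force: [1.2, 1.1, -0.8]
opening: 0.0154
grasp_force: 60.5
```

```bash
cat > balls.py <<'E'
from plan import *
def balls(cam="side"):
    s=status.sense(); q=R.from_quat(s["tool_rot"]); p,d=optics.camera(cam)
    print(s["time"],s["tool_pos"],s["force"])
    for r in spotter.mark_of(cam,"ball0"):
        c=np.array(r["centre"]); v=q.inv().apply(c-s["tool_pos"])*[1,-1,-1]+TCP_IN_SCOOP
        print(round(r["conf"],2),"world",c,"scoop",v)
    return p,d
E
python3 - <<'E'
from balls import *
balls()
L=(.055,0)
w=[(L,*T(.100),.0045,TY,-1,1),(L,*T(.108),.013,TY,3,2),(L,*T(.120),.024,TY,8,3),(L,*T(.134),.038,TY,15,5),(L,*T(.134),.06,TY,22,5)]
plan(w)
E
```

```text
16.95 [ 0.4866 -0.0148  0.0666] [ 1.1721  1.0581 -0.8024]
0.59 world [0.4935 0.0727 0.0132] scoop [ 0.0511 -0.0105  0.0092]
0.58 world [0.5169 0.0827 0.0227] scoop [ 0.06   -0.0343  0.0188]
0.52 world [0.4637 0.0492 0.0155] scoop [0.0288 0.0202 0.0111]
0.5 world [0.5113 0.0605 0.0177] scoop [ 0.0381 -0.0278  0.0135]
0.5 world [0.4508 0.0777 0.0174] scoop [0.0578 0.0319 0.0135]
t 17.05 tcp [ 0.4864 -0.0152  0.0665] force [ 0.2868  0.774  -0.4529] open 0.014973676935922952
[[[0.0037,0.0001,-0.0009],[-0.001,0,0]],[[0.0023,0,-0.0013],[0,0.044,0]],[[0.0025,0,-0.0012],[0,0.045,0]],[[0.0031,0,-0.0009],[0,0.037,0]],[[0.0031,0,-0.0008],[0,0.037,0]],[[0.0033,0,-0.0006],[0,0.037,0]],[[0.0021,0,-0.0001],[0,0.031,0]],[[0.0022,0,-0.0001],[0,0.031,0]]]
[[[0.0023,0,0.0001],[0,0.031,0]],[[0.0023,0,0.0001],[0,0.031,0]],[[0.0024,0,0.0003],[0,0.031,0]],[[-0.0004,0,-0.0025],[0,0.031,0]],[[-0.0003,0,-0.0024],[0,0.031,0]],[[-0.0001,0,-0.0024],[0,0.031,0]],[[0,0,-0.0024],[0,0.032,0]],[[0.0001,0.0001,-0.0023],[0,0.031,0]]]
```

Call:
{"op": "apply_moves", "data": {"series": [[[0.0037, 0, -0.0009], [0, 0, 0]], [[0.0023, 0, -0.0013], [0, 0.044, 0]], [[0.0025, 0, -0.0012], [0, 0.045, 0]], [[0.0031, 0, -0.0009], [0, 0.037, 0]], [[0.0031, 0, -0.0008], [0, 0.037, 0]], [[0.0033, 0, -0.0006], [0, 0.037, 0]], [[0.0021, 0, -0.0001], [0, 0.031, 0]], [[0.0022, 0, -0.0001], [0, 0.031, 0]]]}}

```text
time: 17.85
tool_pos: [0.4851, 0.0015, 0.0722]
tool_rot: [0.69, 0.718, 0.065, -0.069]
force: [-1.3, -0.8, -4.2]
opening: 0.0152
grasp_force: 60.0
```

Call:
{"op": "apply_moves", "data": {"series": [[[0.0023, 0, 0.0001], [0, 0.031, 0]], [[0.0023, 0, 0.0001], [0, 0.031, 0]], [[0.0024, 0, 0.0003], [0, 0.031, 0]], [[-0.0004, 0, -0.0025], [0, 0.031, 0]], [[-0.0003, 0, -0.0024], [0, 0.031, 0]], [[-0.0001, 0, -0.0024], [0, 0.031, 0]], [[0, 0, -0.0024], [0, 0.032, 0]], [[0, 0, -0.0023], [0, 0.031, 0]]]}}

```text
time: 18.65
tool_pos: [0.4855, 0.0033, 0.0822]
tool_rot: [0.68, 0.708, 0.132, -0.138]
force: [-0.0, -1.1, -3.6]
opening: 0.0151
grasp_force: 60.2
```

Run:
```python
from balls import *
p,d=balls()
print(status.sense()["joint_pos"],R.from_quat(status.sense()["tool_rot"]).as_matrix()[:,0])
cv2.imwrite("pics/c8.png",cv2.resize(p[170:300,280:410],None,fx=4,fy=4))
```

```text
18.65 [0.4855 0.0033 0.0822] [-0.0415 -1.0846 -3.643 ]
0.66 world [0.4688 0.0717 0.0602] scoop [0.0187 0.014  0.0147]
0.63 world [0.5106 0.046  0.0509] scoop [-0.0101 -0.0267  0.0163]
0.61 world [0.4894 0.0516 0.0479] scoop [-0.0053 -0.0058  0.0111]
0.52 world [0.4602 0.0485 0.0505] scoop [-0.0061  0.0235  0.0142]
0.49 world [0.5113 0.0743 0.0601] scoop [ 0.0195 -0.0285  0.0142]
0.39 world [0.4787 0.0601 0.0383] scoop [-0.0006  0.0046 -0.0011]
[ 0.2221  0.6233 -0.1355  2.2269 -0.7294  0.4606  0.8313] [-0.0349  0.9265  0.3746]
```

View pics/c8.png

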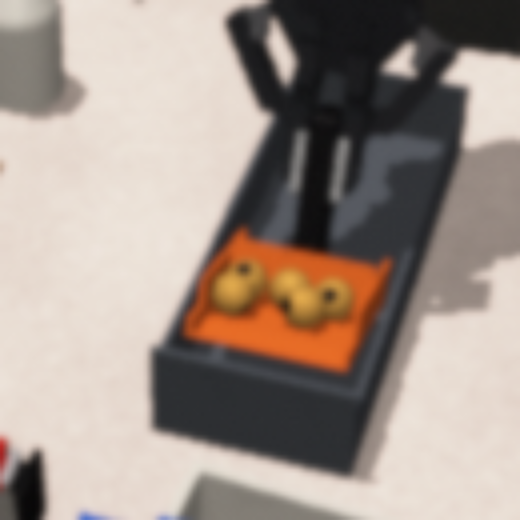

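All five balls are in the pan, around (285,290) in the crop. Now lift and carry them over.

Run:
```python
from plan import *
L=(.055,0)
s=status.sense(); q=R.from_quat(s["tool_rot"]); lip=s["tool_pos"]-q.apply((TCP_IN_SCOOP-[.055,0,0])*[1,-1,-1]); print("lip",lip)
w=[(L,*lip[:2],lip[2]+.01,TY,22,1),(L,*lip[:2],lip[2]+.095,TY,22,5),(L,*lip[:2],lip[2]+.10,TY,22,2),
 (L,.474,.133,.158,92,22,2),(L,.430,.225,.145,90,20,5),(L,.4235,.24,.135,90,20,1)]
plan(w)
```

```text
lip [0.4817 0.1104 0.06  ]
t 18.75 tcp [0.4857 0.0023 0.0821] force [-0.0938 -0.5168 -3.2224] open 0.015435247931859429
[[[0.0047,0.0004,-0.0116],[0.001,0,-0.004]],[[0.008,0,-0.0197],[0,0,0]],[[0.0079,0,-0.0197],[0,0,0]],[[0.008,0,-0.0197],[0,0,0]],[[0.0079,0.0001,-0.0197],[0,0,0]],[[0.008,0,-0.0197],[0,0,0]],[[0.0012,0,-0.0029],[0,0,0]],[[0.0011,0,-0.0029],[0,0,0]]]
[[[0.0128,-0.0046,0.0065],[-0.001,0,0.004]],[[0.0128,-0.0047,0.0065],[-0.001,0,0.003]],[[0.021,-0.0111,0.011],[-0.003,-0.009,0.008]],[[0.021,-0.0113,0.0108],[-0.004,-0.009,0.009]],[[0.021,-0.0115,0.0106],[-0.003,-0.009,0.008]],[[0.021,-0.0116,0.0105],[-0.003,-0.009,0.008]],[[0.0211,-0.0118,0.0103],[-0.003,-0.008,0.009]],[[0.0133,-0.0081,0.0181],[0,0,0]]]
```

Call:
{"op": "apply_moves", "data": {"series": [[[0.0045, 0, -0.0116], [0, 0, -0.004]], [[0.008, 0, -0.0197], [0, 0, 0]], [[0.008, 0, -0.0197], [0, 0, 0]], [[0.008, 0, -0.0197], [0, 0, 0]], [[0.008, 0, -0.0197], [0, 0, 0]], [[0.008, 0, -0.0197], [0, 0, 0]], [[0.0012, 0, -0.0029], [0, 0, 0]], [[0.0011, 0, -0.0029], [0, 0, 0]]]}}

```text
time: 19.55
tool_pos: [0.4854, 0.0038, 0.1827]
tool_rot: [0.679, 0.709, 0.132, -0.137]
force: [-0.8, 0.4, -4.3]
opening: 0.015
grasp_force: 60.2
```

Call:
{"op": "apply_moves", "data": {"series": [[[0.0128, -0.0046, 0.0065], [0, 0, 0.004]], [[0.0128, -0.0047, 0.0065], [0, 0, 0.003]], [[0.021, -0.0111, 0.011], [-0.003, -0.009, 0.008]], [[0.021, -0.0113, 0.0108], [-0.004, -0.009, 0.009]], [[0.021, -0.0115, 0.0106], [-0.003, -0.009, 0.008]], [[0.021, -0.0116, 0.0105], [-0.003, -0.009, 0.008]], [[0.0211, -0.0118, 0.0103], [-0.003, -0.008, 0.009]], [[0.0133, -0.0081, 0.0181], [0, 0, 0]]]}}

```text
time: 20.35
tool_pos: [0.4208, 0.1356, 0.1608]
tool_rot: [0.695, 0.698, 0.122, -0.124]
force: [1.0, 0.8, -4.5]
opening: 0.0155
grasp_force: 60.1
```

Run:
```python
from balls import *
balls()
print(status.sense()["joint_pos"])
L=(.055,0)
plan([(L,.4235,.24,.115,90,8,3),(L,.4235,.243,.10,90,-7,3),(L,.4235,.247,.09,90,-27,5),(L,.4235,.25,.086,90,-47,5)])
for r in spotter.mark_of("side","scoop_lip")[:1]: print(r)
```

```text
20.35 [0.4208 0.1356 0.1608] [ 1.0267  0.8239 -4.4573]
0.62 world [0.4468 0.1783 0.1256] scoop [-0.009  -0.0263  0.0134]
0.54 world [0.4468 0.2051 0.1341] scoop [ 0.0191 -0.0263  0.0122]
0.46 world [0.4082 0.2014 0.1343] scoop [0.0158 0.0123 0.0135]
0.39 world [0.395  0.1788 0.1285] scoop [-0.0073  0.0256  0.0158]
0.31 world [0.4196 0.1243 0.1802] scoop [-0.041   0.0013  0.0831]
[-0.095   0.408  -0.1292  2.351  -0.7668  0.4272  0.5034]
t 20.45 tcp [0.4197 0.1361 0.1598] force [ 0.2116 -0.3384 -4.0416] open 0.015466473848334626
[[[0.0016,0.0016,-0.0009],[-0.003,-0.089,0.002]],[[0.002,0.0016,-0.0007],[-0.002,-0.089,0.002]],[[0.0026,0.0016,-0.0004],[-0.003,-0.089,0.003]],[[0.0074,0,-0.0034],[0,-0.111,0]],[[0.008,0,-0.0034],[0,-0.111,0]],[[0.0086,0,-0.0035],[0,-0.111,0]],[[0.0069,0,-0.0055],[0,-0.089,0]],[[0.0071,0,-0.0056],[0,-0.089,0]]]
[[[0.0072,0,-0.0056],[0,-0.089,0]],[[0.0073,0,-0.0058],[0,-0.089,0]],[[0.0075,0,-0.006],[0,-0.089,0]],[[0.0067,0,-0.0073],[0,-0.089,0]],[[0.0068,0,-0.0073],[0,-0.089,0]],[[0.0068,0,-0.0075],[0,-0.089,0]],[[0.0068,0,-0.0075],[0,-0.088,0]],[[0.0068,-0.0001,-0.0076],[0,-0.089,0]]]
{'centre': [0.4192, 0.2424, 0.1349], 'conf': 0.55}
```

Call:
{"op": "apply_moves", "data": {"series": [[[0.0016, 0.0016, -0.0009], [-0.003, -0.089, 0.002]], [[0.002, 0.0016, -0.0007], [-0.002, -0.089, 0.002]], [[0.0026, 0.0016, -0.0004], [-0.003, -0.089, 0.003]], [[0.0074, 0, -0.0034], [0, -0.111, 0]], [[0.008, 0, -0.0034], [0, -0.111, 0]], [[0.0086, 0, -0.0035], [0, -0.111, 0]], [[0.0069, 0, -0.0055], [0, -0.089, 0]], [[0.0071, 0, -0.0056], [0, -0.089, 0]]]}}

```text
time: 21.3
tool_pos: [0.4264, 0.169, 0.1801]
tool_rot: [0.703, 0.699, -0.091, 0.093]
force: [0.9, -0.6, -4.9]
opening: 0.0153
grasp_force: 60.1
```

Call:
{"op": "apply_moves", "data": {"series": [[[0.0072, 0, -0.0056], [0, -0.089, 0]], [[0.0073, 0, -0.0058], [0, -0.089, 0]], [[0.0075, 0, -0.006], [0, -0.089, 0]], [[0.0067, 0, -0.0073], [0, -0.089, 0]], [[0.0068, 0, -0.0073], [0, -0.089, 0]], [[0.0068, 0, -0.0075], [0, -0.089, 0]], [[0.0068, 0, -0.0075], [0, -0.089, 0]], [[0.0068, 0, -0.0076], [0, -0.089, 0]]]}}

```text
time: 22.1
tool_pos: [0.427, 0.2296, 0.1962]
tool_rot: [0.651, 0.646, -0.281, 0.282]
force: [0.5, -1.1, -2.0]
opening: 0.0152
grasp_force: 60.5
```

Run:
```python
from balls import *
p,d=balls()
s=status.sense(); print(s["joint_pos"],R.from_quat(s["tool_rot"]).as_matrix()[:,0])
for n in("scoop_lip","scoop_pan"):print([r["centre"] for r in spotter.mark_of("side",n)[:1]])
cv2.imwrite("pics/c9.png",cv2.resize(p[140:380,210:450],None,fx=2.4,fy=2.4))
```

```text
22.1 [0.427  0.2296 0.1962] [ 0.512  -1.0716 -1.9669]
0.51 world [0.3877 0.2352 0.0426] scoop [ 0.0788  0.04   -0.0398]
[-1.3776  0.7983  0.7456  1.9518  0.1252  1.1046 -0.7457] [ 0.0026  0.6829 -0.7305]
[]
[[0.4279, 0.2283, 0.1221]]
```

Run:
```python
from plan import *
L=(.055,0); S=(0,0)
plan([(L,.4235,.235,.14,90,-30,3),(L,.43,.18,.16,92,0,4),(S,.46,-.08,.16,112,0,7),(S,.492,-.348,.12,185,0,10)])
```

```text
t 22.3 tcp [0.4269 0.2287 0.1958] force [ 0.6553 -1.6068 -1.1009] open 0.015461057505361468
[[[-0.0265,-0.0013,0.0002],[0,0.124,-0.003]],[[-0.0253,-0.0013,-0.0017],[0,0.125,-0.002]],[[-0.0239,-0.0013,-0.0034],[0,0.124,-0.003]],[[-0.027,0.0029,0.0188],[-0.003,0.167,-0.011]],[[-0.0272,0.0027,0.0165],[-0.003,0.166,-0.011]],[[-0.0272,0.0026,0.0141],[-0.003,0.167,-0.011]],[[-0.0269,0.0024,0.0117],[-0.003,0.167,-0.01]],[[-0.0367,0.0061,0],[0,0,-0.064]]]
[[[-0.0368,0.0042,0],[0,0,-0.063]],[[-0.0369,0.0023,0],[0,0,-0.064]],[[-0.0369,0.0006,0],[0,0,-0.063]],[[-0.0367,-0.0014,0],[0,0,-0.064]],[[-0.0365,-0.0031,0],[0,0,-0.063]],[[-0.0362,-0.0049,0],[0,0,-0.064]],[[-0.0322,-0.003,0.005],[0,0,-0.162]],[[-0.0308,-0.007,0.005],[0,0,-0.162]]]
[[[-0.0289,-0.0109,0.005],[0,0,-0.163]],[[-0.0265,-0.0145,0.005],[0,0,-0.162]],[[-0.0237,-0.0177,0.005],[0,0,-0.162]],[[-0.0206,-0.0206,0.005],[0,0,-0.162]],[[-0.017,-0.023,0.005],[0,0,-0.162]],[[-0.0132,-0.025,0.005],[0,0,-0.163]],[[-0.0091,-0.0265,0.005],[0,0,-0.162]],[[-0.005,-0.0275,0.005],[0,0,-0.162]]]
```

Call:
{"op": "apply_moves", "data": {"series": [[[-0.0265, -0.0013, 0.0002], [0, 0.124, -0.003]], [[-0.0253, -0.0013, -0.0017], [0, 0.125, -0.002]], [[-0.0239, -0.0013, -0.0034], [0, 0.124, -0.003]], [[-0.027, 0.0029, 0.0188], [-0.003, 0.167, -0.011]], [[-0.0272, 0.0027, 0.0165], [-0.003, 0.166, -0.011]], [[-0.0272, 0.0026, 0.0141], [-0.003, 0.167, -0.011]], [[-0.0269, 0.0024, 0.0117], [-0.003, 0.167, -0.01]], [[-0.0367, 0.0061, 0], [0, 0, -0.064]]]}}

```text
time: 23.1
tool_pos: [0.4363, 0.0617, 0.2246]
tool_rot: [0.679, 0.734, -0.012, 0.009]
force: [0.3, 0.6, -0.5]
opening: 0.0154
grasp_force: 60.3
```

Call:
{"op": "apply_moves", "data": {"series": [[[-0.0368, 0.0042, 0], [0, 0, -0.063]], [[-0.0369, 0.0023, 0], [0, 0, -0.064]], [[-0.0369, 0.0006, 0], [0, 0, -0.063]], [[-0.0367, -0.0014, 0], [0, 0, -0.064]], [[-0.0365, -0.0031, 0], [0, 0, -0.063]], [[-0.0362, -0.0049, 0], [0, 0, -0.064]], [[-0.0322, -0.003, 0.005], [0, 0, -0.162]], [[-0.0308, -0.007, 0.005], [0, 0, -0.162]]]}}

```text
time: 23.9
tool_pos: [0.4856, -0.1592, 0.2243]
tool_rot: [0.449, 0.893, -0.017, 0.007]
force: [-0.3, 0.5, -1.9]
opening: 0.0156
grasp_force: 60.3
```

Call:
{"op": "apply_moves", "data": {"series": [[[-0.0289, -0.0109, 0.005], [0, 0, -0.163]], [[-0.0265, -0.0145, 0.005], [0, 0, -0.162]], [[-0.0237, -0.0177, 0.005], [0, 0, -0.162]], [[-0.0206, -0.0206, 0.005], [0, 0, -0.162]], [[-0.017, -0.023, 0.005], [0, 0, -0.162]], [[-0.0132, -0.025, 0.005], [0, 0, -0.163]], [[-0.0091, -0.0265, 0.005], [0, 0, -0.162]], [[-0.005, -0.0275, 0.005], [0, 0, -0.162]]]}}

```text
time: 24.7
tool_pos: [0.525, -0.3415, 0.1987]
tool_rot: [-0.044, 0.999, -0.019, -0.003]
force: [-0.1, 0.1, -1.4]
opening: 0.0149
grasp_force: 60.3
```

Run:
```python
from balls import *
p,d=balls("top"); balls("side")
b=np.array([.4235,.262,.041])
q=cv2.resize(p[170:300,180:310],None,fx=4,fy=4,interpolation=cv2.INTER_CUBIC); cv2.imwrite("pics/c10.png",q)
L=(0,0)
plan([(L,.492,-.350,.06,185,0,3),(L,.492,-.350,.012,185,0,3),(L,.492,-.350,.0055,185,0,2)])
for n in("scoop_lip","scoop_pan","scoop"):print(n,[r["centre"] for r in spotter.mark_of("side",n)[:1]])
```

```text
24.7 [ 0.525  -0.3415  0.1987] [-0.0602  0.0939 -1.4443]
0.56 world [0.4398 0.2925 0.0368] scoop [-0.0091 -0.6446 -0.0772]
0.53 world [0.3866 0.2659 0.0439] scoop [ 0.0463 -0.6225 -0.0713]
0.5 world [0.3905 0.2973 0.0394] scoop [ 0.0396 -0.6536 -0.0746]
0.49 world [0.3848 0.2385 0.0392] scoop [ 0.0505 -0.5956 -0.0771]
0.43 world [0.4653 0.2827 0.0374] scoop [-0.0336 -0.6326 -0.0768]
24.8 [ 0.5243 -0.3442  0.1985] [-1.1213  0.0833 -1.2075]
0.58 world [ 0.4868 -0.3505  0.1376] scoop [ 0.0004  0.0008 -0.0002]
0.5 world [0.3855 0.2324 0.0399] scoop [ 0.0525 -0.5919 -0.0754]
t 24.9 tcp [ 0.525  -0.3405  0.1984] force [ 0.4569  0.9665 -1.6214] open 0.015603535089227006
[[[-0.0017,-0.0015,0.0323],[-0.016,-0.003,-0.003]],[[-0.0015,-0.002,0.0323],[-0.015,-0.004,-0.002]],[[-0.0015,-0.0023,0.0323],[-0.016,-0.003,-0.003]],[[0,0,0.02],[0,0,0]],[[0,0,0.02],[0,0,0]],[[0,-0.0001,0.02],[0,0,0]],[[0,0,0.0041],[0,0,0]],[[0,0,0.0041],[0,0,0]]]
scoop_lip [[0.4381, -0.3565, 0.1432]]
scoop_pan [[0.4702, -0.3535, 0.1539]]
scoop [[0.486, -0.3524, 0.1357]]
```

View pics/c10.png

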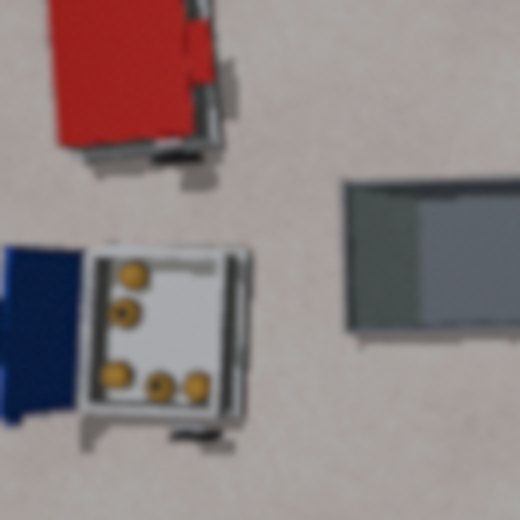

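All five balls are in the box, around (150,330) in the crop, and the red lid is shut. Now set the scoop down.

Call:
{"op": "apply_moves", "data": {"series": [[[-0.0017, -0.0015, 0.0323], [-0.016, -0.003, -0.003]], [[-0.0015, -0.002, 0.0323], [-0.015, -0.004, -0.002]], [[-0.0015, -0.0023, 0.0323], [-0.016, -0.003, -0.003]], [[0, 0, 0.02], [0, 0, 0]], [[0, 0, 0.02], [0, 0, 0]], [[0, 0, 0.02], [0, 0, 0]], [[0, 0, 0.004], [0, 0, 0]], [[0, 0, 0.004], [0, 0, 0]]]}}

```text
time: 25.85
tool_pos: [0.5309, -0.3447, 0.0662]
tool_rot: [-0.046, 0.999, 0.0, -0.0]
force: [1.3, -0.9, -1.8]
opening: 0.0153
grasp_force: 60.3
```

Call:
{"op": "apply_moves", "data": {"series": [[[0, 0, 0.001], [0, 0, 0]], [[0, 0, 0.001], [0, 0, 0]], [[0, 0, 0.001], [0, 0, 0]], [[0, 0, 0], [0, 0, 0]], [[0, 0, 0], [0, 0, 0]], [[0, 0, 0], [0, 0, 0]], [[0, 0, 0], [0, 0, 0]], [[0, 0, 0], [0, 0, 0]]]}}

```text
time: 26.65
tool_pos: [0.5311, -0.3455, 0.0643]
tool_rot: [-0.046, 0.999, 0.0, 0.0]
force: [-0.7, 0.2, 6.8]
opening: 0.0153
grasp_force: 61.5
```

Run:
```python
from plan import *
s=status.sense(); print(s["tool_pos"],s["force"],R.from_quat(s["tool_rot"]).as_matrix())
p,d=optics.camera("side")
for n in("scoop_lip","scoop_pan","scoop","mat"):print(n,[r["centre"] for r in spotter.mark_of("side",n)[:1]])
```

```text
[ 0.5311 -0.3455  0.0643] [-0.7118  0.1643  6.8347] [[-0.9958 -0.0919  0.0005]
 [-0.0919  0.9958  0.0002]
 [-0.0005  0.0002 -1.    ]]
scoop_lip [[0.4424, -0.3541, 0.0045]]
scoop_pan [[0.4775, -0.3504, 0.0173]]
scoop [[0.4936, -0.3502, 0.0029]]
mat [[0.4945, -0.3524, -0.0037]]
```

On the mat with contact. Release and retreat upward.

Call:
{"op": "apply_moves", "data": {"series": [[[0, 0, 0], [0, 0, 0]], [[0, 0, 0], [0, 0, 0]], [[0, 0, 0], [0, 0, 0]], [[0, 0, 0], [0, 0, 0]], [[0, 0, 0], [0, 0, 0]], [[0, 0, 0], [0, 0, 0]], [[0, 0, 0], [0, 0, 0]], [[0, 0, 0], [0, 0, 0]]], "gripper": 1}}

```text
time: 27.7
tool_pos: [0.5307, -0.3452, 0.0636]
tool_rot: [-0.046, 0.999, 0.0, -0.0]
force: [0.3, -0.3, 0.2]
opening: 0.0855
grasp_force: 0.0
```

Call:
{"op": "apply_moves", "data": {"series": [[[0, 0, -0.01], [0, 0, 0]], [[0, 0, -0.03], [0, 0, 0]], [[0, 0, -0.04], [0, 0, 0]], [[0, 0, -0.05], [0, 0, 0]], [[0, 0, -0.05], [0, 0, 0]], [[0, 0, -0.02], [0, 0, 0]], [[0, 0, 0], [0, 0, 0]], [[0, 0, 0], [0, 0, 0]]]}}

```text
time: 28.5
tool_pos: [0.5307, -0.3452, 0.224]
tool_rot: [-0.046, 0.999, 0.0, 0.0]
force: [0.2, -0.6, 0.6]
opening: 0.0851
grasp_force: 0.0
```

Run:
```python
from balls import *
balls("top"); p,d=optics.camera("side")
for n in("scoop_lip","scoop_grip","scoop","mat","blue_box_lid_tab"):print(n,[(r["centre"],r["conf"]) for r in spotter.mark_of("side",n)[:1]])
```

```text
28.5 [ 0.5307 -0.3452  0.224 ] [ 0.2276 -0.5937  0.6016]
0.61 world [0.4655 0.2818 0.0386] scoop [-0.0297 -0.6303 -0.1247]
0.52 world [0.3834 0.2657 0.0402] scoop [ 0.0535 -0.6218 -0.1231]
0.42 world [0.3912 0.2975 0.0387] scoop [ 0.0428 -0.6527 -0.1246]
0.38 world [0.3877 0.2383 0.0456] scoop [ 0.0517 -0.5941 -0.1177]
0.37 world [0.4369 0.2937 0.0367] scoop [-0.0024 -0.6447 -0.1266]
scoop_lip [([0.4433, -0.3539, 0.0054], 0.68)]
scoop_grip [([0.5323, -0.3484, 0.0866], 0.96)]
scoop [([0.4936, -0.3516, 0.0005], 0.95)]
mat [([0.4928, -0.3511, -0.0031], 0.68)]
blue_box_lid_tab [([0.4296, 0.3453, 0.1928], 0.87)]
```

```bash
python3 -c "
from rig import workorder
print(workorder.job_done())"
```

```text
the job is handed in; nothing more can be done
None
```

The job is handed in, with no verdict shown: the last camera check had all five balls in the blue-lidded box, its lid open at about 1.8 rad, and the scoop released upright on its mat at 28.5 s; the red lid was shut when last seen.

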